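# Put the microscope objectives back in their colour-coded canister bases

## Robot

A 6-joint arm with a two-finger parallel gripper is mounted at the origin on the work surface. World frame = base frame: x ahead of the robot, y to its left, z up, the work surface at z = 0. Lengths are in m, angles in degrees, forces in N, time in s.
With the tool pointing down it reaches from about 0.3 to 0.75 m from the base axis. Payload 8.5 kg.
Tool frame: the origin (TCP) lies at the very end of the fingers, on their centre line; the grasp point (between the pads) lies 19 mm behind it; z points along the fingers, y is the line along which they close (so a half turn about z gives the same grasp; the last joint's range is limited). The gripper opens to 85 mm and grips with 20 to 120 N. Pads are 22 mm wide; open, the fingers measure 114 mm over their backs; the gripper's body (76 mm by 85 mm) begins 54 mm behind the grasp point. The pads swing forward as they close: fully open they stand 13 mm farther back than shut.
Start: joints at [-88.539, 21.807, 74.336, -0, 83.858, -12.336], TCP at [0.131, -0.534, 0.231] pointing down, gripper open.
Joint ranges: [-178.18, 178.18], [-50.72, 133.34], [12.68, 142.11], [-81.47, 261.47], [9.98, 163.14], [-165.26, 165.26]. Speed limits (degrees/s): [136.94, 136.94, 180, 180, 180, 180].

## Interface

Orientations are given as a 3x3 rotation matrix whose columns are the frame's x, y, z axes.
In Python, from rig import observe, cams, ticket gives the robot as it stands.
- The arm moves only by the tool move_arm, never from a script. Its arguments are lists of equal length, an entry for each row: "jaw": the finger opening in cm, from 0 to 8.54; "dp": the shift along the tool's x, y, z in cm, a list of three; "turn": the turn, a rotation vector about the tool's x, y, z in rad, a list of three. In form: {"jaw": [jaw, ...], "dp": [[tx, ty, tz], ...], "turn": [[wx, wy, wz], ...]}. A call has 1 to 12 rows; each row shifts and turns the commanded pose from where the row before left it, along the tool's axes as they then stand; what a row does not reach is not made up. A row lasts 1/12 s, in which the tool goes at most 41.7 mm and 7.16 degrees, less where a joint would pass 70% of its speed; a pose out of reach is approached as far as the arm can. A call is refused whole if a number of a shift passes 4.17 or a number of a turn 0.125, either way. A call with a gripper value outside its range is refused whole. The fingers move at their own pace and stop on an object; "force" is the grip in N (left out, the last holds). Time passes only in rows, so rows that do not move let the fingers close. It gives the time, the measured TCP pose, the force, the opening and the grip force at its end, in the units of the state.
- observe(): the state, without advancing time (a new reading comes with each control period).
- cams.get_image(name): name is "side" or "top" or "wrist"; returns (picture, depth): 384x512x3 uint8, red, green, blue; 384x512 float32, m along the optical axis (not along the pixel's ray), 0 where there is no reading.
- cams.calibration(name): a dict with "vertical_fov" (degrees; the focal length in pixels is half the picture's height over the tangent of half this angle, whatever the lens; pixels are square), "cx", "cy" (the principal point, pixels), "k1" (the pictures are not rectified: a ray, as slopes to the right and down, at radius r is drawn at 1 + k1 r^2 times it, then the intrinsics apply), "view" (4x4, takes a point from world to camera coordinates); the wrist camera has in their place "tool_from_camera" (4x4, takes a point from camera to tool coordinates, whose origin is the TCP and whose axes are the flange's). Camera axes: x right, y up, looking along -z (the intrinsics and any distortion apply to the point x, -y, -z); pixel columns grow to the right and rows downward; lengths in m; the calibration is good to about 2 mm. A picture is of the moment at which its call begins: read the wrist's pose just before it. calibration takes no time and is no camera call.
- ticket.close_job(): hands the job in; it is judged then, once.
Trained networks look in the newest picture that a camera, given by its name, has taken for a name from the list of things; names that differ only in an ending like _2 or _b are one class to them, and where a whole thing is asked for, a point or a joint stands for the part that bears it (a point fixed in the world has none). Each returns a list of dicts, best first, with "p" (0 to 1); they miss things now and then, are a little off and sometimes report something else, mostly with a low value. They report only what shows in the picture. A call takes as long as a camera call. They do not tell look-alikes from the thing itself.
- cams.spot_in(camera, query): "box" ([centre column, centre row, width, height] as shares, 0 to 1, of the picture: columns of its width, rows of its height, round what is visible of it).
- cams.outline_of(camera, query): "mask" (384x512 bool, what is visible of it) and "box" ([centre column, centre row, width, height] as shares, 0 to 1, of the picture: columns of its width, rows of its height, round what is visible of it).
- cams.mark_of(camera, query): "location" ([column, row] as shares, 0 to 1, of the picture: columns of its width, rows of its height: a listed point, or the origin of a listed thing).
The state is a dict: "time_s": time; "q": joint angles; "qvel": joint speeds; "joint_efforts": joint torques, N m; "position": TCP position; "tool_rot": TCP orientation; "ft_force": force on the tool from outside, world axes, zero at the start; "wrist_torque": the same for the moment, N m; "grip_width": finger opening in m; "gripper_force": force on a finger pad.
Only numpy, scipy, OpenCV 4.12 (cv2) and the standard library are available. Lean on these libraries where they do the work, as an engineer would, in place of code of your own. Each camera call takes 0.05 s, during which the arm holds its last target. There are 200 camera calls.

## Task

Put the four loose microscope objectives away: stand each one, upright with its lens up, down inside the canister base whose collar has the same colour as the ring on the objective. Set them down gently without dropping or knocking any over, and leave the base with the white collar and the sample box where they are.

Things in the scene. Friction and masses are not known exactly. Their poses are not given: they have to be found in the camera images.
- red_objective_mid (a point): Loose microscope objective (0.24 kg) with a red ring: silvery round barrel, diameter 34 mm, 66 mm tall, standing on its brass thread (diameter 26, 5 mm high), dark nose with the lens on top. The red ring lies 48 to 60 mm above the foot; from 5 mm up to the ring the side is a plain cylinder to grip. Site on the axis, 33 mm above the foot; z from foot to lens.
- yellow_objective_mid (a point): Loose microscope objective (0.24 kg) with a yellow ring: silvery round barrel, diameter 34 mm, 72 mm tall, standing on its brass thread (diameter 26, 5 mm high), dark nose with the lens on top. The yellow ring lies 53 to 65 mm above the foot; from 5 mm up to the ring the side is a plain cylinder to grip. Site on the axis, 36 mm above the foot; z from foot to lens.
- green_objective_mid (a point): Loose microscope objective (0.24 kg) with a green ring: silvery round barrel, diameter 34 mm, 80 mm tall, standing on its brass thread (diameter 26, 5 mm high), dark nose with the lens on top. The green ring lies 58 to 70 mm above the foot; from 5 mm up to the ring the side is a plain cylinder to grip. Site on the axis, 40 mm above the foot; z from foot to lens.
- blue_objective_mid (a point): Loose microscope objective (0.24 kg) with a blue ring: silvery round barrel, diameter 34 mm, 92 mm tall, standing on its brass thread (diameter 26, 5 mm high), dark nose with the lens on top. The blue ring lies 64 to 76 mm above the foot; from 5 mm up to the ring the side is a plain cylinder to grip. Site on the axis, 46 mm above the foot; z from foot to lens.
- red_base: Loose canister base (0.12 kg) with a red collar: low round black cup, outer diameter 60 mm, inner 54, rim 12 mm above the bench, inner floor 5 mm above it with a red liner; the red collar round its foot is 72 mm across, 4 mm high. Origin at the centre of the underside, z up. An objective fits with 10 mm to spare all round.
- yellow_base: Loose canister base (0.12 kg) with a yellow collar: low round black cup, outer diameter 60 mm, inner 54, rim 12 mm above the bench, inner floor 5 mm above it with a yellow liner; the yellow collar round its foot is 72 mm across, 4 mm high. Origin at the centre of the underside, z up. An objective fits with 10 mm to spare all round.
- green_base: Loose canister base (0.12 kg) with a green collar: low round black cup, outer diameter 60 mm, inner 54, rim 12 mm above the bench, inner floor 5 mm above it with a green liner; the green collar round its foot is 72 mm across, 4 mm high. Origin at the centre of the underside, z up. An objective fits with 10 mm to spare all round.
- blue_base: Loose canister base (0.12 kg) with a blue collar: low round black cup, outer diameter 60 mm, inner 54, rim 12 mm above the bench, inner floor 5 mm above it with a blue liner; the blue collar round its foot is 72 mm across, 4 mm high. Origin at the centre of the underside, z up. An objective fits with 10 mm to spare all round.
- white_base: Loose canister base (0.12 kg) with a white collar: low round black cup, outer diameter 60 mm, inner 54, rim 12 mm above the bench, inner floor 5 mm above it with a white liner; the white collar round its foot is 72 mm across, 4 mm high. Origin at the centre of the underside, z up. Its objective is on the microscope: it stays empty and where it is.
- sample_box: Bystander among the task's things: a flat closed sample box, white underneath with a clear lid over rows of small dark chips, 72 x 52 mm (x, y) and 13 mm high, loose. Origin at the centre of its underside. It must stay where it is.
Mind the look-alikes: they are no part of the job. Leave any pink look-alike of the red_base alone.

How it is judged (in metres and radians):
At the end, for the whole second after the job is handed in: Each of the red, yellow, green and blue objectives stands upright (within 0.1 rad) on the floor of the base of its own colour (height within 4 mm, axis within 12.5 mm of the base's axis, which is anywhere inside the rim), the bases standing flat on the bench, everything released and at rest (horizontal distance between red_objective_mid and red_base below 0.0125 m and z of red_objective_mid in the frame of red_base between 0.034 and 0.042 m and angle between each of red_objective_mid, yellow_objective_mid, green_objective_mid, blue_objective_mid's own z axis and vertical below 0.1 rad and angle between each of red_base, yellow_base, green_base, blue_base's own z axis and vertical below 0.05 rad and height (world z) of each of red_base, yellow_base, green_base, blue_base below 0.005 m and linear speed of each of red_objective, yellow_objective, green_objective, blue_objective below 0.02 m/s and horizontal distance between yellow_objective_mid and yellow_base below 0.0125 m and z of yellow_objective_mid in the frame of yellow_base between 0.037 and 0.045 m and horizontal distance between green_objective_mid and green_base below 0.0125 m and z of green_objective_mid in the frame of green_base between 0.041 and 0.049 m and horizontal distance between blue_objective_mid and blue_base below 0.0125 m and z of blue_objective_mid in the frame of blue_base between 0.047 and 0.055 m); the robot touches nothing.
It fails at once if an objective is dropped (falls freely by more than about 18 mm) ((linear speed of red_objective above 0.6 m/s and contact force between the fingers and red_objective below 0.05 N) or (linear speed of yellow_objective above 0.6 m/s and contact force between the fingers and yellow_objective below 0.05 N) or (linear speed of green_objective above 0.6 m/s and contact force between the fingers and green_objective below 0.05 N) or (linear speed of blue_objective above 0.6 m/s and contact force between the fingers and blue_objective below 0.05 N)).
It fails at once if an objective is knocked over (angle between any of red_objective_mid, yellow_objective_mid, green_objective_mid, blue_objective_mid's own z axis and vertical above 0.8 rad).
It fails at once if the base with the white collar is shifted by more than 30 mm (distance of white_base from where it was at the start of the episode above 0.03 m).
It fails at once if the sample box is shifted by more than 30 mm (distance of sample_box from where it was at the start of the episode above 0.03 m).
It also fails if it takes over 109 s, if anything falls off the work surface, if the arm or the gripper's body presses on something with over 40 N, if the wrist force passes 120 N, or if a joint passes its speed limit or range.

## Working session

There is one attempt and no reset: what is moved stays moved. The work goes in short steps, Python scripts to look and compute and a tool call to move; the robot and the scene stay as the last step left them, time stands still between calls to the robot, and variables do not carry over. Pictures are saved under pics/ and viewed, at most 14 in all, crops included, and the job is handed in when it is done.

Besides the shell and the picture viewer there is one more tool, called as name(argument=value, ...), one argument or row to a line, values as JSON. move_arm: Moves the arm, as the interface text tells. Its arguments: {"type":"object","properties":{"jaw":{"type":"array","items":{"type":"number"}},"dp":{"type":"array","items":{"type":"array","items":{"type":"number"}}},"turn":{"type":"array","items":{"type":"array","items":{"type":"number"}}},"force":{"type":"number"}},"required":["jaw","dp","turn"]}

```bash
mkdir -p pics; cat > h.py <<'E'
import numpy as np, cv2
from rig import observe, cams, ticket
def ray(name,u,v,st=None):
    c=cams.calibration(name); f=192/np.tan(np.radians(c["vertical_fov"])/2)
    d=np.array([(u-c["cx"])/f,(v-c["cy"])/f]); s=d.copy()
    for _ in range(20): s=d/(1+c["k1"]*(s@s))
    r=np.array([s[0],-s[1],-1.])
    if "view" in c: M=np.linalg.inv(np.array(c["view"]))
    else:
        T=np.eye(4);T[:3,:3]=np.array(st["tool_rot"]);T[:3,3]=st["position"]
        M=T@np.array(c["tool_from_camera"])
    return M[:3,3],M[:3,:3]@r
def at_depth(name,u,v,d,st=None):
    o,r=ray(name,u,v,st); return o+r*d
def at_z(name,u,v,z,st=None):
    o,r=ray(name,u,v,st); return o+r*(z-o[2])/r[2]
def snap(name,fn):
    st=observe(); im,d=cams.get_image(name); cv2.imwrite("pics/"+fn,im[:,:,::-1]); return st,im,d
E
python3 - <<'E'
from h import *
print(observe()); 
for n in ["top","side"]:
    snap(n,n+"0.png"); 
np.set_printoptions(precision=3,suppress=True)
for n in ["top"]:
  cams.get_image(n)
  for c in ["red","yellow","green","blue","white"]:
    for q in ([c+"_objective_mid"] if c!="white" else [])+[c+"_base"]:
      z=0.012 if "base" in q else .035
      for r in cams.spot_in(n,q)[:3]:
        b=r["box"];u,v=b[0]*512,b[1]*384; print(n,q,round(r["p"],2),round(u),round(v),[round(b[2]*512),round(b[3]*384)],at_z(n,u,v,z))
print(cams.calibration("wrist"))
print(cams.calibration("top"))
E
```

```text
{'time_s': 0.0, 'q': array([-8.85401619e+01,  2.18406267e+01,  7.43863345e+01,  1.20379247e-03,
        8.38598666e+01, -1.23336804e+01]), 'qvel': array([-0.07720167,  0.04293507, -0.01256789, -0.04415543,  0.01774318,
       -0.0530941 ]), 'joint_efforts': array([-1.59735200e-04, -4.48465204e+01, -2.31280947e+01, -1.11369347e-04,
        4.77186069e-03,  2.34035255e-06]), 'position': array([ 0.13114754, -0.53381529,  0.2307059 ]), 'tool_rot': array([[ 9.71161800e-01,  2.38421387e-01, -1.77245797e-05],
       [ 2.38421139e-01, -9.71160679e-01,  1.51546946e-03],
       [ 3.44106915e-04, -1.47599196e-03, -9.99998852e-01]]), 'ft_force': array([-0.30546122,  0.12945204, -0.05417182]), 'wrist_torque': array([ 0.03260041,  0.00700093, -0.02829332]), 'gripper_force': 0.0, 'grip_width': 0.08518056775514948}
top red_base 0.86 208 206 [28, 25] [0.448 0.127 0.012]
top red_base 0.83 198 252 [24, 24] [0.329 0.151 0.012]
top red_base 0.31 262 205 [27, 27] [ 0.45  -0.014  0.012]
top yellow_base 0.95 261 205 [25, 26] [ 0.452 -0.012  0.012]
top green_objective_mid 0.59 337 160 [14, 20] [ 0.567 -0.212
[... 249 characters left out ...]
hite_base 0.77 150 210 [24, 29] [0.438 0.28  0.012]
top white_base 0.74 337 158 [16, 20] [ 0.579 -0.218  0.012]
{'vertical_fov': 65.22922166041482, 'cx': 256.3170988565332, 'cy': 187.93407178910076, 'k1': -0.07359833525802338, 'tool_from_camera': array([[-0.   ,  0.946,  0.324,  0.084],
       [ 1.   ,  0.   ,  0.   , -0.   ],
       [ 0.   ,  0.324, -0.946, -0.142],
       [ 0.   ,  0.   ,  0.   ,  1.   ]])}
{'vertical_fov': 51.73465578674463, 'cx': 253.2022253910176, 'cy': 190.6052056115041, 'k1': 0.010709418294212228, 'view': array([[-0.002, -1.   ,  0.004,  0.009],
       [ 0.979, -0.001,  0.205, -0.482],
       [-0.205,  0.005,  0.979, -0.964],
       [ 0.   ,  0.   ,  0.   ,  1.   ]])}
```

```bash
python3 - <<'E'
import cv2
im=cv2.imread("pics/top0.png"); cv2.imwrite("pics/top0c.png",cv2.resize(im[130:290,90:380],None,fx=2.7,fy=2.7,interpolation=cv2.INTER_CUBIC))
im=cv2.imread("pics/side0.png"); cv2.imwrite("pics/side0c.png",cv2.resize(im,None,fx=1.5,fy=1.5,interpolation=cv2.INTER_CUBIC))
E
```

```text
(no output)
```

View pics/top0c.png

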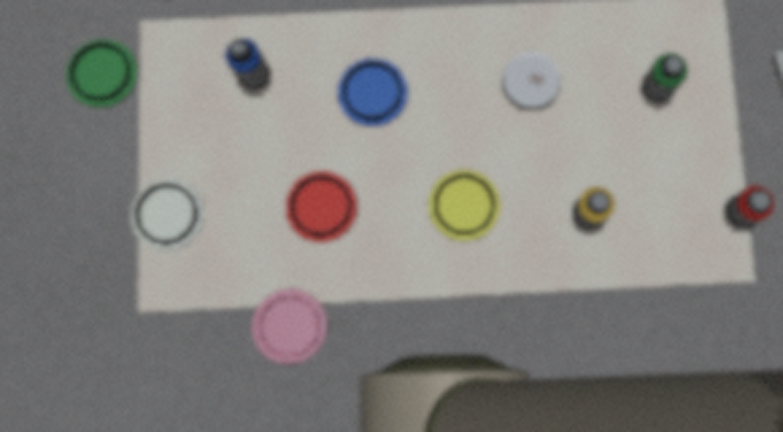

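View pics/side0c.png

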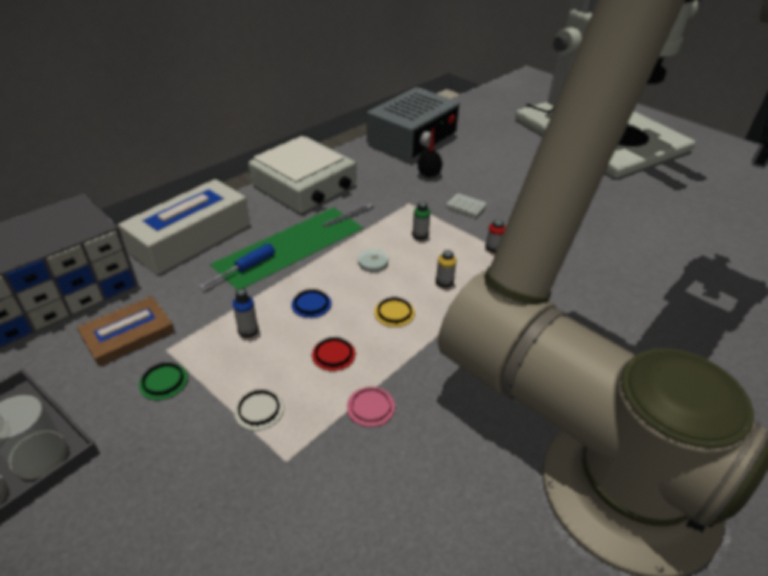

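The top picture (full-frame pixels) shows:
- Bases: red (209,206), yellow (262,206), green (128,157), blue (228,164), white (151,209).
- A pink look-alike at (197,251). The true red base is the saturated red cup at (209,206), and the crop confirms this.
- Objectives: blue (183,155), green (336,160), yellow (310,206), red (369,207).
- A grey dish at (287,160), which is no part of the job.

Next I'll refine these positions by colour.

```bash
python3 - <<'E'
from h import *
np.set_printoptions(precision=3,suppress=True)
im=cv2.imread("pics/top0.png"); hsv=cv2.cvtColor(im,cv2.COLOR_BGR2HSV)
rng={"red":[(0,6),(172,180)],"yellow":[(18,34)],"green":[(50,85)],"blue":[(100,125)]}
bases={"red":(209,206),"yellow":(262,206),"green":(128,157),"blue":(228,164)}
objs={"blue":(181,151,.074),"green":(338,157,.068),"yellow":(310,206,.063),"red":(370,206,.058)}
def cen(c,u,v,w):
    m=np.zeros(hsv.shape[:2],bool)
    for a,b in rng[c]: m|=(hsv[...,0]>=a)&(hsv[...,0]<=b)
    m&=(hsv[...,1]>110); k=np.zeros_like(m);k[v-w:v+w,u-w:u+w]=1; y,x=np.nonzero(m&k)
    return (x.min()+x.max())/2,(y.min()+y.max())/2,len(x)
for c in bases:
    a=cen(c,*bases[c],19); print(c,"base",a,at_z("top",a[0],a[1],.004))
    b=cen(c,objs[c][0],objs[c][1],12); print(c,"obj",b,at_z("top",b[0],b[1],objs[c][2]))
E
```

```text
red base (np.float64(209.0), np.float64(206.0), 489) [0.45  0.126 0.004]
red obj (np.float64(368.5), np.float64(205.0), 59) [ 0.443 -0.282  0.058]
yellow base (np.float64(261.5), np.float64(206.0), 432) [ 0.449 -0.014  0.004]
yellow obj (np.float64(309.5), np.float64(206.0), 46) [ 0.439 -0.132  0.063]
green base (np.float64(127.5), np.float64(157.5), 379) [0.583 0.35  0.004]
green obj (np.float64(336.5), np.float64(157.5), 28) [ 0.564 -0.205  0.068]
blue base (np.float64(227.5), np.float64(164.0), 425) [0.565 0.078 0.004]
blue obj (np.float64(180.0), np.float64(151.5), 56) [0.578 0.195 0.074]
```

move_arm(
  jaw=[8.5, 8.5, 8.5, 8.5, 8.5],
  dp=[
    [0, 0, 0],
    [0, 0, 0],
    [3.5, -4, 0],
    [3.5, -4, 0],
    [3.5, -4, 0],
  ],
  turn=[
    [0, 0, 0.12],
    [0, 0, 0.1205],
    [0, 0, 0],
    [0, 0, 0],
    [0, 0, 0],
  ],
)

```text
time_s: 1.02
position: [0.2139, -0.4389, 0.2311]
tool_rot: [[1.0, -0.001, 0.0], [-0.001, -1.0, 0.0], [0.0, -0.0, -1.0]]
ft_force: [-0.1, -0.4, 0.9]
grip_width: 0.0845
gripper_force: 0.0
```

move_arm(
  jaw=[8.5, 8.5, 8.5, 8.5, 8.5, 8.5, 8.5, 8.5, 8.5, 8.5, 8.5, 8.5],
  dp=[
    [1.9, -2.6, 0],
    [1.9, -2.6, 0],
    [1.9, -2.6, 0],
    [1.9, -2.6, 0],
    [1.9, -2.6, 0],
    [1.9, -2.6, 0],
    [1.9, -2.6, 0],
    [1.9, -2.6, 0],
    [1.9, -2.6, 0.8],
    [1.9, -2.6, 0.8],
    [1.9, -2.6, 0.8],
    [1.9, -2.6, 0.8],
  ],
  turn=[
    [0, 0, 0],
    [0, 0, 0],
    [0, 0, 0],
    [0, 0, 0],
    [0, 0, 0],
    [0, 0, 0],
    [0, 0, 0],
    [0, 0, 0],
    [0, 0, 0],
    [0, 0, 0],
    [0, 0, 0],
    [0, 0, 0],
  ],
)

```text
time_s: 2.02
position: [0.4421, -0.1265, 0.1992]
tool_rot: [[1.0, 0.0, 0.001], [0.0, -1.0, -0.0], [0.001, 0.0, -1.0]]
ft_force: [-0.2, -0.8, 0.4]
grip_width: 0.085
gripper_force: 0.0
```

```bash
cat >> h.py <<'E'
np.set_printoptions(precision=4,suppress=True)
RNG={"red":[(0,6),(172,180)],"yellow":[(18,34)],"green":[(50,85)],"blue":[(100,125)]}
def wrist(c,fn):
    st,im,d=snap("wrist",fn); print("t",st["time_s"],"tcp",st["position"])
    for q in ([c+"_objective_mid",c+"_base"]):
        for r in cams.outline_of("wrist",q)[:2]:
            m=r["mask"]; v,u=np.nonzero(m&(d>0))
            if len(u)==0: continue
            P=np.array([at_depth("wrist",a,b,d[b,a],st) for a,b in zip(u[::3],v[::3])])
            top=P[P[:,2]>P[:,2].max()-.02]
            x,y=P[:,0],P[:,1]
            print(q,round(r["p"],2),np.array(r["box"])*[512,384,512,384],"n",len(u),"min",P.min(0),"max",P.max(0),"med",np.median(P,0))
        for r in cams.mark_of("wrist",q)[:2]:
            a,b=r["location"]; z={"red":.033,"yellow":.036,"green":.040,"blue":.046}.get(c) if "obj" in q else 0
            print("  mark",round(r["p"],2),a*512,b*384,at_z("wrist",a*512,b*384,z,st))
    return st,im,d
E
python3 -c "
from h import *
wrist('yellow','w1.png')"
```

```text
t 2.0167 tcp [ 0.4421 -0.1265  0.1992]
yellow_objective_mid 0.78 [270.08   170.304   35.3792  45.3888] n 1149 min [ 0.4143 -0.1532  0.0003] max [ 0.4618 -0.1204  0.0736] med [ 0.4511 -0.1351  0.0617]
yellow_objective_mid 0.41 [ 44.544  155.4816  55.9104  58.4064] n 2607 min [ 0.4153  0.0916 -0.0005] max [0.4872 0.1676 0.0131] med [0.4523 0.1251 0.0047]
  mark 0.83 267.008 167.1936 [ 0.4446 -0.1372  0.036 ]
  mark 0.74 158.4128 153.984 [ 0.459  -0.0238  0.036 ]
yellow_base 0.73 [346.2656  29.8368  53.7088  48.6912] n 1884 min [ 0.5552 -0.2429 -0.0008] max [ 0.604  -0.1908  0.0816] med [ 0.5694 -0.2024  0.066 ]
yellow_base 0.6 [157.4912 152.6016  56.576   59.2128] n 2872 min [ 0.4169 -0.0484 -0.0016] max [0.4883 0.0226 0.0133] med [ 0.4544 -0.014   0.0046]
  mark 0.58 157.5936 156.2112 [ 0.4485 -0.0105  0.    ]
```

View pics/w1.png

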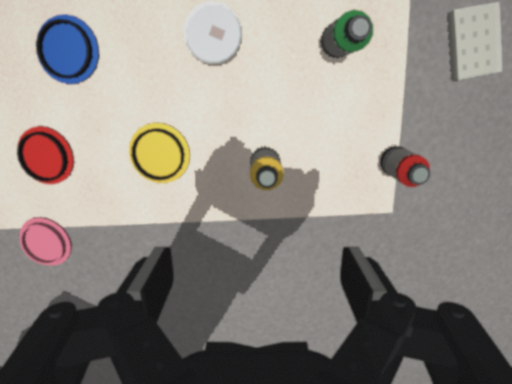

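The wrist view shows the yellow objective at (267,170), red (408,168), green (350,35), the yellow base (160,153), red base (45,155), pink look-alike (45,241) and sample box (478,40). The depth is clean, so I'll measure axes from the point cloud.

```bash
cat >> h.py <<'E'
from scipy.optimize import least_squares
TOP={"red":.066,"yellow":.072,"green":.080,"blue":.092}
G0={"red":(.443,-.282),"yellow":(.44,-.132),"green":(.564,-.205),"blue":(.578,.195)}
B0={"red":(.450,.126),"yellow":(.449,-.014),"green":(.583,.35),"blue":(.565,.078)}
def cloud(st,d):
    v,u=np.nonzero(d>0); c=cams.calibration("wrist"); f=192/np.tan(np.radians(c["vertical_fov"])/2)
    D=np.c_[(u-c["cx"])/f,(v-c["cy"])/f]; s=D.copy()
    for _ in range(20): s=D/(1+c["k1"]*(s**2).sum(1))[:,None]
    z=d[v,u]; P=np.c_[s[:,0]*z,-s[:,1]*z,-z]; T=np.array(c["tool_from_camera"])
    P=P@T[:3,:3].T+T[:3,3]; return P@np.array(st["tool_rot"]).T+st["position"]
def measure(objs=(),bases=()):
    st=observe(); im,d=cams.get_image("wrist"); P=cloud(st,d); print("t",st["time_s"],"tcp",st["position"])
    for c,g in [(c,G0[c]) for c in objs]:
        Q=P[np.hypot(*(P[:,:2]-g).T)<.04]; z=Q[:,2]; t=Q[(abs(z-TOP[c])<.005)]
        s=Q[(z>.015)&(z<TOP[c]-.022)]
        r=least_squares(lambda p:np.hypot(*(s[:,:2]-p).T)-.017,g,loss="soft_l1",f_scale=.001) if len(s)>20 else None
        print(c,"obj top n",len(t),"mid",(t[:,:2].min(0)+t[:,:2].max(0))/2 if len(t) else 0,"barrel",len(s),r.x if r is not None else 0,"zmax",z.max() if len(z) else 0)
    for c,g in [(c,B0[c]) for c in bases]:
        Q=P[np.hypot(*(P[:,:2]-g).T)<.06]; s=Q[(Q[:,2]>.0095)&(Q[:,2]<.0145)]
        r=least_squares(lambda p:np.hypot(*(s[:,:2]-p).T)-.0285,g,loss="soft_l1",f_scale=.001) if len(s)>20 else None
        print(c,"base rim",len(s),r.x if r is not None else 0)
E
python3 -c "
from h import *
measure(['yellow','red','green'],['yellow','red','blue'])"
```

```text
t 2.2667 tcp [ 0.4413 -0.1282  0.1995]
yellow obj top n 365 mid [ 0.4444 -0.136 ] barrel 201 [ 0.4442 -0.1359] zmax 0.2944382723364637
red obj top n 380 mid [ 0.4454 -0.2857] barrel 392 [ 0.4456 -0.2862] zmax 0.06797987634493552
green obj top n 527 mid [ 0.5723 -0.2085] barrel 410 [ 0.5727 -0.2088] zmax 0.08187728222465765
yellow base rim 435 [ 0.4523 -0.0133]
red base rim 420 [0.4512 0.1271]
blue base rim 535 [0.5675 0.0781]
```

move_arm(
  jaw=[8.5, 8.5, 8.5, 8.5, 8.5, 8.5, 8.5, 8.5, 8.5, 8.5],
  dp=[
    [0.3, 0.8, 0],
    [0, 0, 2],
    [0, 0, 3],
    [0, 0, 3],
    [0, 0, 3],
    [0, 0, 3],
    [0, 0, 2.5],
    [0, 0, 1.5],
    [0, 0, 0.5],
    [0, 0, 0],
  ],
  turn=[
    [0, 0, 0],
    [0, 0, 0],
    [0, 0, 0],
    [0, 0, 0],
    [0, 0, 0],
    [0, 0, 0],
    [0, 0, 0],
    [0, 0, 0],
    [0, 0, 0],
    [0, 0, 0],
  ],
)

```text
time_s: 3.15
position: [0.4441, -0.1369, 0.0137]
tool_rot: [[1.0, -0.001, -0.001], [-0.001, -1.0, 0.001], [-0.001, -0.001, -1.0]]
ft_force: [-0.1, 1.2, 0.2]
grip_width: 0.0855
gripper_force: 0.0
```

move_arm(
  jaw=[3, 3, 3, 3, 3, 3, 3, 3, 3, 3],
  dp=[
    [0, 0, 0],
    [0, 0, 0],
    [0, 0, 0],
    [0, 0, 0],
    [0, 0, 0],
    [0, 0, 0],
    [0, 0, 0],
    [0, 0, 0],
    [0, 0, 0],
    [0, 0, 0],
  ],
  turn=[
    [0, 0, 0],
    [0, 0, 0],
    [0, 0, 0],
    [0, 0, 0],
    [0, 0, 0],
    [0, 0, 0],
    [0, 0, 0],
    [0, 0, 0],
    [0, 0, 0],
    [0, 0, 0],
  ],
  force=40,
)

```text
time_s: 3.98
position: [0.4447, -0.1362, 0.0152]
tool_rot: [[1.0, 0.001, 0.001], [0.001, -1.0, -0.001], [0.001, 0.001, -1.0]]
ft_force: [-1.8, -0.5, 5.8]
grip_width: 0.0329
gripper_force: 39.2
```

move_arm(
  jaw=[3, 3, 3, 3, 3, 3, 3, 3, 3, 3, 3, 3],
  dp=[
    [0, 0, -0.5],
    [0, 0, -1.5],
    [0, 0, -1.5],
    [0, 0, -1.5],
    [0.1, -1.3, 0],
    [0.2, -2.5, 0],
    [0.2, -2.5, 0],
    [0.1, -2.5, 0],
    [0.1, -2, 0],
    [0.1, -1.5, 0],
    [0, 0, 0],
    [0, 0, 0],
  ],
  turn=[
    [0, 0, 0],
    [0, 0, 0],
    [0, 0, 0],
    [0, 0, 0],
    [0, 0, 0],
    [0, 0, 0],
    [0, 0, 0],
    [0, 0, 0],
    [0, 0, 0],
    [0, 0, 0],
    [0, 0, 0],
    [0, 0, 0],
  ],
)

```text
time_s: 4.98
position: [0.4522, -0.0126, 0.0646]
tool_rot: [[1.0, 0.002, 0.0], [0.002, -1.0, -0.0], [0.0, 0.0, -1.0]]
ft_force: [0.2, 0.2, -1.4]
grip_width: 0.033
gripper_force: 40.2
```

```bash
python3 -c "
from h import *
st=snap('wrist','w2.png')[0]; print(st['position'],st['grip_width'])
G0['yellow']=(.4523,-.0133)
measure(['yellow'],['yellow','red','blue'])"
```

```text
[ 0.4522 -0.0126  0.0646] 0.03298466922749247
t 5.0333 tcp [ 0.4524 -0.0132  0.0645]
yellow obj top n 921 mid [ 0.4621 -0.0126] barrel 0 0 zmax 0.1590425381186657
yellow base rim 763 [ 0.4527 -0.0132]
red base rim 1045 [0.4513 0.1272]
blue base rim 1190 [0.5678 0.0781]
```

View pics/w2.png

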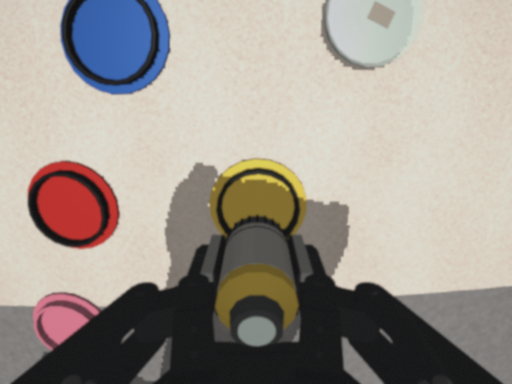

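The yellow objective is held upright, and its foot at (258,220) is over the yellow base centre. I'll lower it, release and go up.

move_arm(
  jaw=[3, 3, 3, 3, 3, 3, 3],
  dp=[
    [0, 0, 1],
    [0, 0, 1.2],
    [0, 0, 1],
    [0, 0, 0.7],
    [0, 0, 0.4],
    [0, 0, 0.2],
    [0, 0, 0],
  ],
  turn=[
    [0, 0, 0],
    [0, 0, 0],
    [0, 0, 0],
    [0, 0, 0],
    [0, 0, 0],
    [0, 0, 0],
    [0, 0, 0],
  ],
)

```text
time_s: 5.67
position: [0.4523, -0.0136, 0.0202]
tool_rot: [[1.0, 0.0, 0.0], [0.0, -1.0, -0.001], [0.0, 0.001, -1.0]]
ft_force: [-4.8, -1.8, 8.1]
grip_width: 0.0329
gripper_force: 41.2
```

move_arm(
  jaw=[3.6, 4.2, 5, 6, 7, 8, 8.5, 8.5, 8.5, 8.5],
  dp=[
    [0, 0, 0],
    [0, 0, 0],
    [0, 0, 0],
    [0, 0, 0],
    [0, 0, 0],
    [0, 0, 0],
    [0, 0, 0],
    [0, 0, -1],
    [0, 0, -3],
    [0, 0, -3],
  ],
  turn=[
    [0, 0, 0],
    [0, 0, 0],
    [0, 0, 0],
    [0, 0, 0],
    [0, 0, 0],
    [0, 0, 0],
    [0, 0, 0],
    [0, 0, 0],
    [0, 0, 0],
    [0, 0, 0],
  ],
)

```text
time_s: 6.5
position: [0.4516, -0.0128, 0.0895]
tool_rot: [[1.0, 0.0, -0.003], [0.0, -1.0, 0.001], [-0.003, -0.001, -1.0]]
ft_force: [-0.2, 0.4, 0.7]
grip_width: 0.0849
gripper_force: 0.0
```

move_arm(
  jaw=[8.5, 8.5, 8.5, 8.5, 8.5, 8.5, 8.5, 8.5, 8.5, 8.5, 8.5, 8.5],
  dp=[
    [0, 0, -3.5],
    [0, 0, -3.5],
    [0, 0, -3],
    [0, 1.5, 0],
    [0, 3, 0],
    [-0.1, 3.5, 0],
    [-0.1, 3.5, 0],
    [-0.1, 3.5, 0],
    [-0.1, 3.5, 0],
    [-0.1, 3.5, 0],
    [-0.2, 3.3, 0],
    [0, 2, 0],
  ],
  turn=[
    [0, 0, 0],
    [0, 0, 0],
    [0, 0, 0],
    [0, 0, 0],
    [0, 0, 0],
    [0, 0, 0],
    [0, 0, 0],
    [0, 0, 0],
    [0, 0, 0],
    [0, 0, 0],
    [0, 0, 0],
    [0, 0, 0],
  ],
)

```text
time_s: 7.5
position: [0.4448, -0.289, 0.1891]
tool_rot: [[1.0, -0.002, -0.0], [-0.002, -1.0, -0.0], [-0.0, 0.0, -1.0]]
ft_force: [0.4, 0.2, 0.5]
grip_width: 0.0849
gripper_force: 0.0
```

```bash
python3 -c "
from h import *
G0['yellow']=(.4523,-.0133)
measure(['red','green','yellow'],['yellow'])
snap('wrist','w3.png')"
```

```text
t 7.5 tcp [ 0.4448 -0.289   0.1891]
red obj top n 403 mid [ 0.4464 -0.2864] barrel 182 [ 0.4459 -0.2863] zmax 0.28370306272738144
green obj top n 553 mid [ 0.5723 -0.2093] barrel 414 [ 0.5729 -0.2088] zmax 0.08215275261121124
yellow obj top n 0 mid 0 barrel 715 [ 0.4514 -0.013 ] zmax 0.058684319303725224
yellow base rim 373 [ 0.4522 -0.0127]
```

View pics/w3.png

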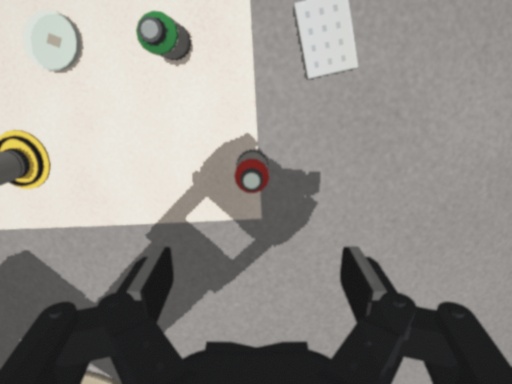

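Yellow stands centred in its base at (20,163). Red is at (252,172), below the gripper, so I'll descend and grip it.

move_arm(
  jaw=[8.5, 8.5, 8.5, 8.5, 8.5, 8.5, 8.5, 8.5, 8.5],
  dp=[
    [0.1, -0.2, 2],
    [0, 0, 3],
    [0, 0, 3],
    [0, 0, 3],
    [0, 0, 3],
    [0, 0, 2.2],
    [0, 0, 1],
    [0, 0, 0.5],
    [0, 0, 0],
  ],
  turn=[
    [0, 0, 0],
    [0, 0, 0],
    [0, 0, 0],
    [0, 0, 0],
    [0, 0, 0],
    [0, 0, 0],
    [0, 0, 0],
    [0, 0, 0],
    [0, 0, 0],
  ],
)

```text
time_s: 8.35
position: [0.4465, -0.2835, 0.0122]
tool_rot: [[1.0, 0.001, -0.0], [0.001, -1.0, 0.001], [-0.0, -0.001, -1.0]]
ft_force: [-0.3, -0.4, -0.6]
grip_width: 0.0847
gripper_force: 0.0
```

move_arm(
  jaw=[3, 3, 3, 3, 3, 3, 3, 3, 3, 3],
  dp=[
    [0, 0, 0],
    [0, 0, 0],
    [0, 0, 0],
    [0, 0, 0],
    [0, 0, 0],
    [0, 0, 0],
    [0, 0, 0],
    [0, 0, 0],
    [0, 0, 0],
    [0, 0, 0],
  ],
  turn=[
    [0, 0, 0],
    [0, 0, 0],
    [0, 0, 0],
    [0, 0, 0],
    [0, 0, 0],
    [0, 0, 0],
    [0, 0, 0],
    [0, 0, 0],
    [0, 0, 0],
    [0, 0, 0],
  ],
)

```text
time_s: 9.18
position: [0.4468, -0.2843, 0.0133]
tool_rot: [[1.0, 0.0, 0.001], [0.0, -1.0, -0.001], [0.001, 0.001, -1.0]]
ft_force: [0.2, 0.5, 5.3]
grip_width: 0.0333
gripper_force: 39.3
```

move_arm(
  jaw=[3, 3, 3, 3, 3, 3, 3],
  dp=[
    [0, 0, -0.5],
    [0, 0, -2],
    [0, 0, -3],
    [0, 0, -3],
    [0, 0, -3],
    [0, -1, -1.5],
    [0, -2, 0],
  ],
  turn=[
    [0, 0, 0],
    [0, 0, 0],
    [0, 0, 0],
    [0, 0, 0],
    [0, 0, 0],
    [0, 0, 0],
    [0, 0, 0],
  ],
)

```text
time_s: 9.77
position: [0.4475, -0.256, 0.1461]
tool_rot: [[1.0, -0.001, 0.005], [-0.001, -1.0, -0.005], [0.005, 0.005, -1.0]]
ft_force: [0.3, 0.1, -2.0]
grip_width: 0.0333
gripper_force: 40.1
```

move_arm(
  jaw=[3, 3, 3, 3, 3, 3, 3, 3, 3, 3, 3, 3],
  dp=[
    [0, -3, 0],
    [0, -3.5, 0],
    [0, -3.5, 0],
    [0, -3.5, 0],
    [0.1, -3.5, 0],
    [0.1, -3.5, 0],
    [0.1, -3.5, 0],
    [0.1, -3.5, 0],
    [0.1, -3.5, 0],
    [0, -3, 0],
    [0, -2.5, 0],
    [0, -1.5, 0],
  ],
  turn=[
    [0, 0, 0],
    [0, 0, 0],
    [0, 0, 0],
    [0, 0, 0],
    [0, 0, 0],
    [0, 0, 0],
    [0, 0, 0],
    [0, 0, 0],
    [0, 0, 0],
    [0, 0, 0],
    [0, 0, 0],
    [0, 0, 0],
  ],
)

```text
time_s: 10.77
position: [0.4506, 0.1284, 0.1426]
tool_rot: [[1.0, 0.002, -0.0], [0.002, -1.0, 0.0], [-0.0, -0.0, -1.0]]
ft_force: [-0.0, 0.4, -1.9]
grip_width: 0.0333
gripper_force: 40.2
```

```bash
python3 -c "
from h import *
measure(['blue'],['red','blue','green'])
print(observe()['position'],observe()['grip_width'])"
```

```text
t 10.7667 tcp [0.4506 0.1284 0.1426]
blue obj top n 368 mid [0.58   0.1981] barrel 1017 [0.5855 0.1986] zmax 0.09387618178266376
red base rim 577 [0.4516 0.1277]
blue base rim 837 [0.5674 0.0791]
green base rim 374 [0.5874 0.3519]
[0.4505 0.1296 0.1426] 0.03285277317179861
```

move_arm(
  jaw=[3, 3, 3, 3, 3, 3, 3, 3, 3],
  dp=[
    [0.1, 0.1, 1.5],
    [0, 0, 2.5],
    [0, 0, 2.8],
    [0, 0, 2.5],
    [0, 0, 1.5],
    [0, 0, 0.8],
    [0, 0, 0.5],
    [0, 0, 0.3],
    [0, 0, 0],
  ],
  turn=[
    [0, 0, 0],
    [0, 0, 0],
    [0, 0, 0],
    [0, 0, 0],
    [0, 0, 0],
    [0, 0, 0],
    [0, 0, 0],
    [0, 0, 0],
    [0, 0, 0],
  ],
)

```text
time_s: 11.57
position: [0.4527, 0.1249, 0.0187]
tool_rot: [[1.0, 0.0, 0.001], [0.0, -1.0, 0.0], [0.001, -0.0, -1.0]]
ft_force: [0.9, 0.1, -1.6]
grip_width: 0.0332
gripper_force: 40.5
```

move_arm(
  jaw=[3, 3, 3.6, 4.2, 5, 6, 7, 8, 8.5, 8.5, 8.5, 8.5],
  dp=[
    [0, 0, 0.1],
    [0, 0, 0],
    [0, 0, 0],
    [0, 0, 0],
    [0, 0, 0],
    [0, 0, 0],
    [0, 0, 0],
    [0, 0, 0],
    [0, 0, 0],
    [0, 0, -1],
    [0, 0, -3],
    [0, 0, -3.5],
  ],
  turn=[
    [0, 0, 0],
    [0, 0, 0],
    [0, 0, 0],
    [0, 0, 0],
    [0, 0, 0],
    [0, 0, 0],
    [0, 0, 0],
    [0, 0, 0],
    [0, 0, 0],
    [0, 0, 0],
    [0, 0, 0],
    [0, 0, 0],
  ],
)

```text
time_s: 12.57
position: [0.4512, 0.125, 0.092]
tool_rot: [[1.0, 0.0, -0.005], [0.0, -1.0, -0.0], [-0.005, 0.0, -1.0]]
ft_force: [0.1, 0.4, 0.2]
grip_width: 0.0851
gripper_force: 0.0
```

move_arm(
  jaw=[8.5, 8.5, 8.5, 8.5, 8.5, 8.5, 8.5, 8.5, 8.5],
  dp=[
    [0, 0, -3.5],
    [0, 0, -3.5],
    [0, 0, -3],
    [2, -1, 0],
    [2.6, -1.5, 0],
    [2.6, -1.5, 0],
    [2.6, -1.5, 0],
    [2, -1.2, 0],
    [1.2, -0.6, 0],
  ],
  turn=[
    [0, 0, 0],
    [0, 0, 0],
    [0, 0, 0],
    [0, 0, 0],
    [0, 0, 0],
    [0, 0, 0],
    [0, 0, 0],
    [0, 0, 0],
    [0, 0, 0],
  ],
)

```text
time_s: 13.32
position: [0.5837, 0.1993, 0.1916]
tool_rot: [[1.0, 0.001, -0.0], [0.001, -1.0, 0.0], [-0.0, -0.0, -1.0]]
ft_force: [0.2, 0.1, -0.2]
grip_width: 0.0852
gripper_force: 0.0
```

```bash
python3 -c "
from h import *
G0['red']=(.4523,.127)
measure(['red','blue'],['red','blue','green'])
snap('wrist','w4.png')"
```

```text
t 13.3167 tcp [0.5837 0.1993 0.1916]
red obj top n 412 mid [0.4541 0.1258] barrel 406 [0.4514 0.126 ] zmax 0.0726412095759481
blue obj top n 334 mid [0.586  0.1984] barrel 455 [0.5857 0.1984] zmax 0.286160621470821
red base rim 289 [0.4504 0.1278]
blue base rim 429 [0.568  0.0793]
green base rim 420 [0.5879 0.3521]
```

View pics/w4.png

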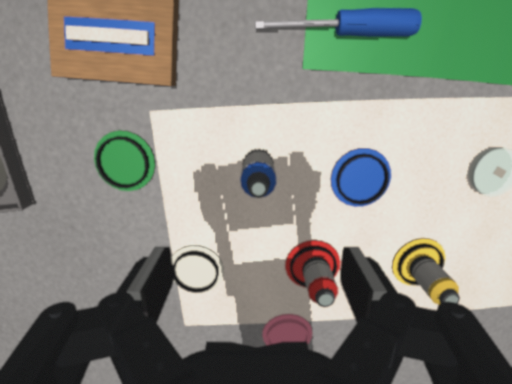

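Red stands in its base at (315,265) and yellow in its own at (425,265). Blue is at (258,178) below the gripper, with the blue base at (361,177) and the green base at (125,160). Next is blue.

move_arm(
  jaw=[8.5, 8.5, 8.5, 8.5, 8.5, 8.5, 8.5, 8.5, 8.5],
  dp=[
    [0.2, 0.1, 2],
    [0, 0, 3],
    [0, 0, 3],
    [0, 0, 3],
    [0, 0, 2.5],
    [0, 0, 1.6],
    [0, 0, 0.8],
    [0, 0, 0.5],
    [0, 0, 0],
  ],
  turn=[
    [0, 0, 0],
    [0, 0, 0],
    [0, 0, 0],
    [0, 0, 0],
    [0, 0, 0],
    [0, 0, 0],
    [0, 0, 0],
    [0, 0, 0],
    [0, 0, 0],
  ],
)

```text
time_s: 14.17
position: [0.5839, 0.1969, 0.0283]
tool_rot: [[1.0, 0.0, -0.001], [0.0, -1.0, -0.0], [-0.001, 0.0, -1.0]]
ft_force: [0.7, 0.2, 0.7]
grip_width: 0.085
gripper_force: 0.0
```

move_arm(
  jaw=[3, 3, 3, 3, 3, 3, 3, 3, 3, 3],
  dp=[
    [0, 0, 0],
    [0, 0, 0],
    [0, 0, 0],
    [0, 0, 0],
    [0, 0, 0],
    [0, 0, 0],
    [0, 0, 0],
    [0, 0, 0],
    [0, 0, 0],
    [0, 0, 0],
  ],
  turn=[
    [0, 0, 0],
    [0, 0, 0],
    [0, 0, 0],
    [0, 0, 0],
    [0, 0, 0],
    [0, 0, 0],
    [0, 0, 0],
    [0, 0, 0],
    [0, 0, 0],
    [0, 0, 0],
  ],
)

```text
time_s: 15.0
position: [0.5846, 0.1972, 0.0291]
tool_rot: [[1.0, 0.0, 0.001], [0.0, -1.0, 0.0], [0.001, -0.0, -1.0]]
ft_force: [-0.9, 0.1, 5.8]
grip_width: 0.0334
gripper_force: 39.5
```

move_arm(
  jaw=[3, 3, 3, 3, 3, 3, 3, 3, 3, 3, 3, 3],
  dp=[
    [0, 0, -0.5],
    [0, 0, -1.5],
    [0, 0, -1.5],
    [0, 0, -1.5],
    [-0.2, 1.3, 0],
    [-0.4, 2.5, 0],
    [-0.4, 2.5, 0],
    [-0.4, 2.5, 0],
    [-0.3, 1.8, 0],
    [-0.1, 1.2, 0],
    [0, 0, 0],
    [0, 0, 0],
  ],
  turn=[
    [0, 0, 0],
    [0, 0, 0],
    [0, 0, 0],
    [0, 0, 0],
    [0, 0, 0],
    [0, 0, 0],
    [0, 0, 0],
    [0, 0, 0],
    [0, 0, 0],
    [0, 0, 0],
    [0, 0, 0],
    [0, 0, 0],
  ],
)

```text
time_s: 16.0
position: [0.5661, 0.0787, 0.0779]
tool_rot: [[1.0, -0.001, -0.001], [-0.001, -1.0, 0.0], [-0.001, -0.0, -1.0]]
ft_force: [-0.2, 0.6, -2.8]
grip_width: 0.0333
gripper_force: 40.3
```

move_arm(
  jaw=[3, 3, 3, 3, 3, 3, 3],
  dp=[
    [0, 0, 1],
    [0, 0, 1.2],
    [0, 0, 1],
    [0, 0, 0.7],
    [0, 0, 0.4],
    [0, 0, 0.2],
    [0, 0, 0],
  ],
  turn=[
    [0, 0, 0],
    [0, 0, 0],
    [0, 0, 0],
    [0, 0, 0],
    [0, 0, 0],
    [0, 0, 0],
    [0, 0, 0],
  ],
)

```text
time_s: 16.58
position: [0.5661, 0.0798, 0.034]
tool_rot: [[1.0, 0.001, -0.0], [0.001, -1.0, 0.001], [-0.0, -0.001, -1.0]]
ft_force: [-3.2, 2.8, 4.6]
grip_width: 0.0329
gripper_force: 40.6
```

move_arm(
  jaw=[3.6, 4.2, 5, 6, 7, 8, 8.5, 8.5, 8.5, 8.5, 8.5, 8.5],
  dp=[
    [0, 0, 0],
    [0, 0, 0],
    [0, 0, 0],
    [0, 0, 0],
    [0, 0, 0],
    [0, 0, 0],
    [0, 0, 0],
    [0, 0, -1],
    [0, 0, -3.5],
    [0, 0, -4],
    [0, 0, -4],
    [0, 0, -3.5],
  ],
  turn=[
    [0, 0, 0],
    [0, 0, 0],
    [0, 0, 0],
    [0, 0, 0],
    [0, 0, 0],
    [0, 0, 0],
    [0, 0, 0],
    [0, 0, 0],
    [0, 0, 0],
    [0, 0, 0],
    [0, 0, 0],
    [0, 0, 0],
  ],
)

```text
time_s: 17.58
position: [0.5662, 0.0791, 0.1969]
tool_rot: [[1.0, 0.0, 0.002], [0.0, -1.0, -0.0], [0.002, 0.0, -1.0]]
ft_force: [1.2, -0.5, 0.5]
grip_width: 0.0851
gripper_force: 0.0
```

move_arm(
  jaw=[8.5, 8.5, 8.5, 8.5, 8.5, 8.5, 8.5, 8.5, 8.5, 8.5],
  dp=[
    [0, 1.8, 0],
    [0, 3, 0],
    [0.1, 3.5, 0],
    [0.1, 3.5, 0],
    [0.1, 3.5, 0],
    [0.1, 3.5, 0],
    [0.1, 3.5, 0],
    [0.1, 3, 0],
    [0, 2.2, 0],
    [0, 1.2, 0],
  ],
  turn=[
    [0, 0, 0],
    [0, 0, 0],
    [0, 0, 0],
    [0, 0, 0],
    [0, 0, 0],
    [0, 0, 0],
    [0, 0, 0],
    [0, 0, 0],
    [0, 0, 0],
    [0, 0, 0],
  ],
)

```text
time_s: 18.42
position: [0.572, -0.2106, 0.1939]
tool_rot: [[1.0, -0.002, 0.0], [-0.002, -1.0, -0.001], [0.0, 0.001, -1.0]]
ft_force: [0.1, -0.4, 0.2]
grip_width: 0.0851
gripper_force: 0.0
```

```bash
python3 -c "
from h import *
G0['blue']=(.568,.079)
measure(['green','blue'],['blue'])
snap('wrist','w5.png')"
```

```text
t 18.4167 tcp [ 0.572  -0.2106  0.1939]
green obj top n 369 mid [ 0.5734 -0.2089] barrel 285 [ 0.6038 -0.2094] zmax 0.2882170698221319
blue obj top n 0 mid 0 barrel 592 [0.5671 0.0807] zmax 0.049548800694582895
blue base rim 355 [0.5681 0.0792]
```

View pics/w5.png

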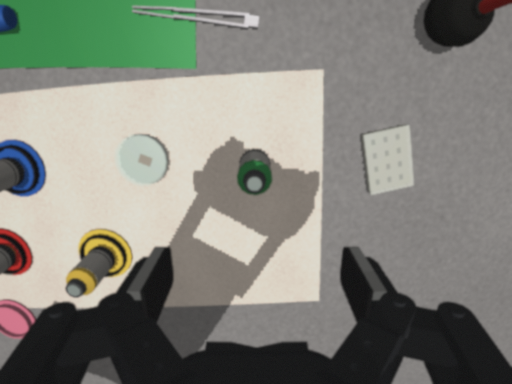

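Blue stands in its base at (15,168). Green is at (255,172) under the gripper, and the sample box at (388,160) is well clear. I'll grip green.

move_arm(
  jaw=[8.5, 8.5, 8.5, 8.5, 8.5, 8.5, 8.5, 8.5, 8.5],
  dp=[
    [0.1, -0.1, 2],
    [0, 0, 3],
    [0, 0, 3],
    [0, 0, 3],
    [0, 0, 3],
    [0, 0, 2],
    [0, 0, 0.9],
    [0, 0, 0.5],
    [0, 0, 0],
  ],
  turn=[
    [0, 0, 0],
    [0, 0, 0],
    [0, 0, 0],
    [0, 0, 0],
    [0, 0, 0],
    [0, 0, 0],
    [0, 0, 0],
    [0, 0, 0],
    [0, 0, 0],
  ],
)

```text
time_s: 19.27
position: [0.5736, -0.2061, 0.0195]
tool_rot: [[1.0, 0.001, -0.0], [0.001, -1.0, 0.0], [-0.0, -0.0, -1.0]]
ft_force: [-0.2, -0.4, 0.4]
grip_width: 0.0849
gripper_force: 0.0
```

move_arm(
  jaw=[3, 3, 3, 3, 3, 3, 3, 3, 3, 3],
  dp=[
    [0, 0, 0],
    [0, 0, 0],
    [0, 0, 0],
    [0, 0, 0],
    [0, 0, 0],
    [0, 0, 0],
    [0, 0, 0],
    [0, 0, 0],
    [0, 0, 0],
    [0, 0, 0],
  ],
  turn=[
    [0, 0, 0],
    [0, 0, 0],
    [0, 0, 0],
    [0, 0, 0],
    [0, 0, 0],
    [0, 0, 0],
    [0, 0, 0],
    [0, 0, 0],
    [0, 0, 0],
    [0, 0, 0],
  ],
)

```text
time_s: 20.1
position: [0.5738, -0.2073, 0.0203]
tool_rot: [[1.0, 0.0, 0.001], [0.0, -1.0, -0.001], [0.001, 0.001, -1.0]]
ft_force: [-1.4, -0.6, 5.8]
grip_width: 0.0334
gripper_force: 40.0
```

move_arm(
  jaw=[3, 3, 3, 3, 3, 3, 3, 3, 3],
  dp=[
    [0, 0, -0.5],
    [0, 0, -2],
    [0, 0, -3],
    [0, 0, -3],
    [0, 0, -3],
    [0, -1, -2.5],
    [0, -2, -1],
    [0, -3, 0],
    [0, -3.5, 0],
  ],
  turn=[
    [0, 0, 0],
    [0, 0, 0],
    [0, 0, 0],
    [0, 0, 0],
    [0, 0, 0],
    [0, 0, 0],
    [0, 0, 0],
    [0, 0, 0],
    [0, 0, 0],
  ],
)

```text
time_s: 20.85
position: [0.5732, -0.1119, 0.17]
tool_rot: [[1.0, -0.002, 0.001], [-0.002, -1.0, -0.001], [0.001, 0.001, -1.0]]
ft_force: [1.5, 0.7, -1.6]
grip_width: 0.0333
gripper_force: 40.8
```

move_arm(
  jaw=[3, 3, 3, 3, 3, 3, 3, 3, 3, 3, 3, 3],
  dp=[
    [0.1, -3.5, 0],
    [0.1, -3.5, 0],
    [0.1, -3.5, 0],
    [0.1, -3.5, 0],
    [0.1, -3.5, 0],
    [0.1, -3.5, 0],
    [0.1, -3.5, 0],
    [0.1, -3.5, 0],
    [0.1, -3.5, 0],
    [0.1, -3.5, 0],
    [0.1, -3.5, 0],
    [0.1, -3, 0],
  ],
  turn=[
    [0, 0, 0],
    [0, 0, 0],
    [0, 0, 0],
    [0, 0, 0],
    [0, 0, 0],
    [0, 0, 0],
    [0, 0, 0],
    [0, 0, 0],
    [0, 0, 0],
    [0, 0, 0],
    [0, 0, 0],
    [0, 0, 0],
  ],
)

```text
time_s: 21.85
position: [0.5844, 0.3054, 0.1691]
tool_rot: [[1.0, 0.001, -0.001], [0.001, -1.0, -0.0], [-0.001, 0.0, -1.0]]
ft_force: [0.6, 0.6, -2.4]
grip_width: 0.0334
gripper_force: 40.8
```

move_arm(
  jaw=[3, 3, 3, 3],
  dp=[
    [0.1, -2.5, 0],
    [0.1, -1.6, 0],
    [0, -0.8, 0],
    [0, 0, 0],
  ],
  turn=[
    [0, 0, 0],
    [0, 0, 0],
    [0, 0, 0],
    [0, 0, 0],
  ],
)

```text
time_s: 22.18
position: [0.5866, 0.3533, 0.1687]
tool_rot: [[1.0, 0.002, -0.001], [0.002, -1.0, -0.0], [-0.001, 0.0, -1.0]]
ft_force: [-0.0, -0.1, -3.5]
grip_width: 0.0333
gripper_force: 40.9
```

```bash
python3 -c "
from h import *
measure([],['green'])
print(observe()['position'],observe()['grip_width'])"
```

```text
t 22.1833 tcp [0.5866 0.3533 0.1687]
green base rim 476 [0.588  0.3523]
[0.5869 0.3521 0.1689] 0.033076864747706575
```

move_arm(
  jaw=[3, 3, 3, 3, 3, 3, 3, 3, 3, 3],
  dp=[
    [0.1, 0, 1.5],
    [0, 0, 2.5],
    [0, 0, 2.8],
    [0, 0, 2.8],
    [0, 0, 2.2],
    [0, 0, 1.2],
    [0, 0, 0.6],
    [0, 0, 0.4],
    [0, 0, 0.3],
    [0, 0, 0],
  ],
  turn=[
    [0, 0, 0],
    [0, 0, 0],
    [0, 0, 0],
    [0, 0, 0],
    [0, 0, 0],
    [0, 0, 0],
    [0, 0, 0],
    [0, 0, 0],
    [0, 0, 0],
    [0, 0, 0],
  ],
)

```text
time_s: 23.07
position: [0.5886, 0.352, 0.027]
tool_rot: [[1.0, 0.0, 0.001], [0.0, -1.0, 0.0], [0.001, -0.0, -1.0]]
ft_force: [1.0, -1.1, -1.6]
grip_width: 0.0329
gripper_force: 40.9
```

move_arm(
  jaw=[3, 3, 3.6, 4.2, 5, 6, 7, 8, 8.5, 8.5, 8.5, 8.5],
  dp=[
    [0, 0, 0.15],
    [0, 0, 0],
    [0, 0, 0],
    [0, 0, 0],
    [0, 0, 0],
    [0, 0, 0],
    [0, 0, 0],
    [0, 0, 0],
    [0, 0, 0],
    [0, 0, -1],
    [0, 0, -3],
    [0, 0, -3.5],
  ],
  turn=[
    [0, 0, 0],
    [0, 0, 0],
    [0, 0, 0],
    [0, 0, 0],
    [0, 0, 0],
    [0, 0, 0],
    [0, 0, 0],
    [0, 0, 0],
    [0, 0, 0],
    [0, 0, 0],
    [0, 0, 0],
    [0, 0, 0],
  ],
)

```text
time_s: 24.07
position: [0.5873, 0.3517, 0.0994]
tool_rot: [[1.0, 0.0, -0.004], [0.0, -1.0, -0.002], [-0.004, 0.002, -1.0]]
ft_force: [0.7, -0.6, 0.5]
grip_width: 0.0848
gripper_force: 0.0
```

move_arm(
  jaw=[8.5, 8.5, 8.5, 8.5, 8.5, 8.5, 8.5, 8.5, 8.5, 8.5, 8.5, 8.5],
  dp=[
    [0, 0, -3.5],
    [0, 0, -3.5],
    [0, 0, -3.5],
    [-1, 2, -1],
    [-1, 3, -1],
    [-1, 3, -1],
    [-1, 3, -1],
    [-1, 3, -1],
    [-1, 2, -1],
    [-1, 1, 0],
    [0, 0, 0],
    [0, 0, 0],
  ],
  turn=[
    [0, 0, 0],
    [0, 0, 0],
    [0, 0, 0],
    [0, 0, 0],
    [0, 0, 0],
    [0, 0, 0],
    [0, 0, 0],
    [0, 0, 0],
    [0, 0, 0],
    [0, 0, 0],
    [0, 0, 0],
    [0, 0, 0],
  ],
)

```text
time_s: 25.07
position: [0.5182, 0.182, 0.2657]
tool_rot: [[1.0, -0.0, 0.001], [-0.0, -1.0, 0.0], [0.001, -0.0, -1.0]]
ft_force: [0.4, -0.0, 0.2]
grip_width: 0.0852
gripper_force: 0.0
```

```bash
python3 -c "
from h import *
for c in B0: G0[c]=B0[c]
measure(list(B0),list(B0))
snap('wrist','w6.png')
st=observe();print(st['ft_force'])"
```

```text
t 25.0667 tcp [0.5182 0.182  0.2657]
red obj top n 315 mid [0.4536 0.1258] barrel 196 [0.4522 0.1253] zmax 0.07261068643187774
yellow obj top n 295 mid [ 0.4517 -0.0111] barrel 353 [ 0.4518 -0.0133] zmax 0.0786442216906669
green obj top n 251 mid [0.5874 0.351 ] barrel 399 [0.5875 0.3526] zmax 0.08663926424340995
blue obj top n 215 mid [0.5676 0.0818] barrel 315 [0.5671 0.0809] zmax 0.09844342033201794
red base rim 217 [0.4515 0.1274]
yellow base rim 240 [ 0.4518 -0.0131]
green base rim 284 [0.5874 0.3524]
blue base rim 274 [0.5674 0.0791]
[-0.1432 -0.6963 -0.4614]
```

View pics/w6.png

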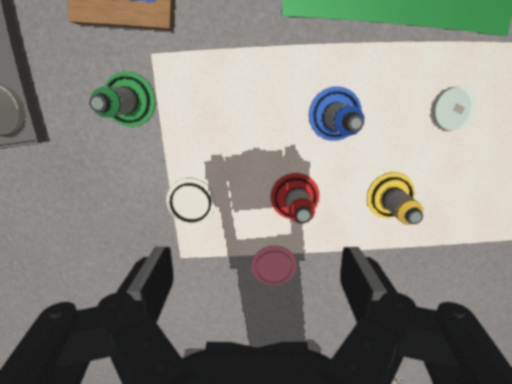

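All four stand upright inside the bases of their own colour, each within about 2 mm of the base centre: green (127,98), blue (337,113), red (296,196), yellow (392,195). The white base (190,202) is empty and undisturbed.

```bash
python3 -c "
from rig import ticket
print(ticket.close_job())"
```

```text
the job is handed in; nothing more can be done
None
```

All four objectives stand upright and released in the bases of their own colour, each within about 2 mm of the base centre. The white base and sample box were not touched, and the job was handed in after about 25 s; no verdict was shown.

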